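# Load the bench UV steriliser and start it from its membrane keys

## Task

Put the cuvette box upright into the bay of the small white UV steriliser, long way in, and push it home until it meets the stop at the back; then slide the metal door across until it is fully shut. Then start the steriliser from its membrane keys: press the yellow key, then the green key, each straight down until you feel it push back firmly, without forcing it, and let go. Never press the red key, and leave the beaker, the jar and the amber bottle where they stand.

Things in the scene. Friction and masses are not known exactly. Their poses are not given: they have to be found in the camera images.
- steriliser: white low box-shaped instrument fixed to the worktop, 110 (its x) by 180 (its y) by 66 mm high; origin at the centre of its underside, x points from its front to its back, z up. Its front plane is 55 mm before the origin. Its bay is the opening in the right-hand part of the front (centre 50 mm to its -y side): 61 mm wide, 52 mm high, 97 mm deep from the front plane to the rear stop, and without a floor, so that the box slides on the worktop
- bay_mouth (a point): centre of the bay's mouth, in the front plane, at worktop height (axes as the steriliser's)
- bay_home (a point): where the cuvette box's origin lies when the box is fully home against the rear stop (axes as the steriliser's); the box's front end then stands 4 mm proud of the front plane, and the shut door runs 4 mm in front of that: a box left further out blocks the door
- door (a joint): slide of the aluminium door along the front of the steriliser, in m: 0 = shut over the bay (end stop), 0.085 = fully open, parked to the +y side (end stop); it stays where it is left; friction about 1.5 N
- door_fin (a point): centre of the black upright fin on the door, which is there to be pushed: 10 mm thick along the steriliser's y, 30 mm out from the door (from 12 mm before to 18 mm behind this point in the steriliser's x), from 22 to 66 mm above the worktop. It moves with the door (axes as the steriliser's); push it towards the steriliser's -y side to shut the door
- yellow_key: yellow square membrane key on the steriliser's flat top, 28 x 28 mm in a thin black frame; origin at the centre of its underside on the top plate (66 mm above the worktop), its pressing face is 5 mm above the origin. Stiff: travel only 1.5 mm, it registers at 4 N (about 0.8 mm) and is at its stop at 6.5 N; more than 30 N damages it. The three keys stand in a row along the steriliser's y, 50 mm apart, in any order
- green_key: green membrane key, otherwise as the yellow one
- red_key: red membrane key (stop), otherwise as the yellow one; not to be pressed
- cuvette_box: box of cuvettes with a clear lid, loose, 53 (its x) by 101 (its y) by 46 mm high, 60 to 180 g; it may rub along the bay with 5 to 8 N before the stop is felt at 12 N; origin at the centre of its underside
- beaker: empty glass beaker, 70 mm across, 75 mm high, bystander; origin at the centre of its underside
- salt_jar: white jar with a red screw lid, 56 mm across, 70 mm high, bystander; origin at the centre of its underside
- amber_bottle: amber glass bottle with a black cap, 60 mm across, 106 mm high, bystander; origin at the centre of its underside

How it is judged:
On the way, in this order (a step that is already met when the one before it is completed fails the run):
1. the cuvette box is home in the bay (x of cuvette_box in the frame of bay_home above -0.004 m and y of cuvette_box in the frame of bay_home between -0.01 and 0.01 m), for 0.1 s.
2. the door is shut (value of joint door below 0.003 m), for 0.1 s.
3. the yellow key is pressed to 4 N (contact force between yellow_key and anything else above 4 N), for 0.1 s.
4. the green key is pressed to 4 N (contact force between green_key and anything else above 4 N), for 0.1 s.
At the end, for the whole second after the job is handed in: the cuvette box stands upright in the bay, long way in, within 5 mm of the rear stop; the door is shut to within 4 mm; the keys are released, the yellow one and after it the green one having each been pressed to at least 4 N for 0.1 s (x of cuvette_box in the frame of bay_home above -0.005 m and y of cuvette_box in the frame of bay_home between -0.01 and 0.01 m and angle between cuvette_box's own z axis and vertical below 0.1 rad and angle between the y axis of cuvette_box and the x axis of steriliser, either way round below 0.15 rad and value of joint door below 0.004 m and contact force between each of yellow_key, green_key and anything else below 0.5 N); the robot touches nothing.
It fails at once if the red key is pressed (over 2.5 N) (contact force between red_key and anything else above 2.5 N).
It fails at once if a key is forced (over 30 N) (contact force between any of yellow_key, green_key and anything else above 30 N).
It fails at once if the beaker, the jar or the amber bottle is moved more than 20 mm or tipped (distance of any of beaker, salt_jar, amber_bottle from where it was at the start of the episode above 0.02 m or angle between any of beaker, salt_jar, amber_bottle's own z axis and vertical above 0.4 rad).
It also fails if it takes over 64 s, if anything falls off the work surface, if the arm or the gripper's body presses on something with over 40 N, if the wrist force passes 120 N, or if a joint passes its speed limit or range.

## Robot

A 6-joint arm with a two-finger parallel gripper is mounted at the origin on a cart in front of the work surface, level with it; the furniture and walls round the work are solid. World frame = base frame: x ahead of the robot, y to its left, z up, the work surface at z = 0. Lengths are in m, angles in rad, forces in N, time in s.
With the tool pointing down it reaches from about 0.3 to 0.775 m from the base axis. Payload 14.6 kg.
Tool frame: the origin (TCP) lies on the centre line of the jaws, within the pads' length; the fingertips stand 19 mm ahead of it and the grasp point (between the pads) is the TCP; y points along the fingers, x is the direction in which the jaws open and shut, and the axes are right-handed (so a half turn about y gives the same grasp; the last joint's range is limited). The gripper opens to 94 mm and grips with 3 to 60 N. Pads are 16 mm wide; open, the fingers measure 119 mm over their backs; the gripper's body (75 mm by 177 mm) begins 78 mm behind the grasp point.
Start: joints at [1.134, 0.3, 1.521, -0, 1.321, -0.067], TCP at [0.199, 0.513, 0.192] pointing down, gripper open.
Joint ranges: [-3.03, 3.03], [-0.79, 2.21], [0.23, 2.52], [-1.04, 4.18], [0, 3.07], [-2.55, 2.55]. Speed limits (rad/s): [2.22, 2.22, 2.57, 3.14, 3.14, 3.14].

## Interface

Orientations are given as [roll, pitch, yaw] about the fixed x, y, z axes, in that order (R = Rz(yaw) Ry(pitch) Rx(roll)).
In Python, from station import get_obs, cams, workorder gives the robot as it stands.
- The arm moves only by the shell command python3 -m handwheel 'ROWS' [FORCE]. ROWS is JSON, a list of rows, each an object of numbers: "fingers": the opening, from -1 (shut) to 1 (fully open); "x", "y", "z": the shift along the tool's x, y, z in m; "spin": the turn about the tool's y in degrees. In form: [{"fingers": .., "x": .., "y": .., "z": .., "spin": ..}, ...]. A call has exactly 10 rows; each row is the pose to reach, as a shift and turn from the pose commanded when the call began, along the tool's axes at that moment; what a row does not reach only later rows make up. A row lasts 1/10 s, in which the tool goes at most 50 mm and 8.59 degrees, less where a joint would pass 70% of its speed; a pose out of reach is approached as far as the arm can. A call with a gripper value outside its range is refused whole. The fingers move at their own pace and stop on an object; FORCE is the grip in N (left out, the last holds). Time passes only in rows, so rows that repeat a pose let the fingers close, or fill a call up. It gives the time, the measured TCP pose, the force and the opening at its end, in the units of the state.
- get_obs(): the state, without advancing time (a new reading comes with each control period).
- cams.camera(name): name is "scene" or "top"; returns (picture, depth): 480x640x3 uint8, red, green, blue; 480x640 float32, m along the optical axis (not along the pixel's ray), 0 where there is no reading.
- cams.get_calibration(name): a dict with "fx", "fy", "cx", "cy" (pixels), "view" (4x4, takes a point from world to camera coordinates). Camera axes: x right, y down, z forward; pixel columns grow to the right and rows downward; lengths in m; the calibration is good to about 2 mm. A picture is of the moment at which its call begins. get_calibration takes no time and is no camera call.
- workorder.hand_in(): hands the job in, once; it reports no verdict.
The state is a dict: "time_s": time; "qpos": joint angles; "joint_vel": joint speeds; "tau": joint torques, N m; "ee_pos": TCP position; "eef_rot": TCP orientation; "force": force on the tool from outside, world axes, zero at the start; "moment": the same for the moment, N m; "grip_width": finger opening in m.
Only numpy, scipy, OpenCV 4.12 (cv2) and the standard library are available. Lean on these libraries where they do the work, as an engineer would, in place of code of your own. Each camera call takes 0.05 s, during which the arm holds its last target. There are 200 camera calls.

## Working session

There is one attempt and no reset: what is moved stays moved. The work goes in short steps, Python scripts to look and compute and a shell command to move; the robot and the scene stay as the last step left them, time stands still between calls to the robot, and variables do not carry over. Pictures are saved under pics/ and viewed, about 8 in all and at most 12, crops included, and the job is handed in when it is done.

```bash
mkdir -p pics; ls; cat > h.py <<'E'
import numpy as np,cv2
from station import get_obs,cams,workorder
from scipy.spatial.transform import Rotation as R
def snap(n,f,crop=None,s=1):
    im,d=cams.camera(n); np.savez('/tmp/'+n,im=im,d=d)
    o=im[...,::-1]
    if crop: a,b,c,e=crop; o=o[b:e,a:c]
    o=cv2.resize(o,None,fx=s,fy=s,interpolation=cv2.INTER_CUBIC); cv2.imwrite('pics/'+f,o); return im,d
def P(n,u,v,d=None,z=None):
    c=cams.get_calibration(n);T=np.linalg.inv(np.array(c['view']))
    r=np.array([(u-c['cx'])/c['fx'],(v-c['cy'])/c['fy'],1.])
    if z is not None: d=(z-T[2,3])/(T[:3,:3]@r)[2]
    return T[:3,:3]@(r*d)+T[:3,3]
E
python3 - <<'E'
from h import *
snap('top','t1.png');snap('scene','s1.png')
o=get_obs();print({k:np.round(v,3) for k,v in o.items()})
print(R.from_euler('xyz',o['eef_rot']).as_matrix().round(2))
E
```

```text
pics
{'time_s': np.float64(0.1), 'qpos': array([ 1.134,  0.3  ,  1.522,  0.   ,  1.321, -0.067]), 'joint_vel': array([ 0.   , -0.001, -0.   , -0.   ,  0.001, -0.001]), 'tau': array([ 0.0000e+00, -5.3265e+01, -3.5328e+01,  7.1000e-02,  2.4000e-02,
       -0.0000e+00]), 'ee_pos': array([0.199, 0.513, 0.191]), 'eef_rot': array([-1.571e+00,  1.000e-03,  1.201e+00]), 'force': array([ 0.028,  0.428, -1.536]), 'moment': array([-0.024, -0.037, -0.001]), 'grip_width': np.float64(0.094)}
[[ 0.36 -0.   -0.93]
 [ 0.93 -0.    0.36]
 [-0.   -1.    0.  ]]
```

View pics/t1.png

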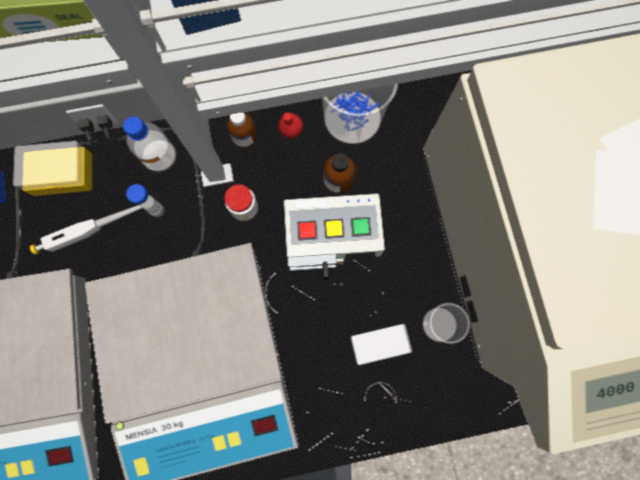

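View pics/s1.png

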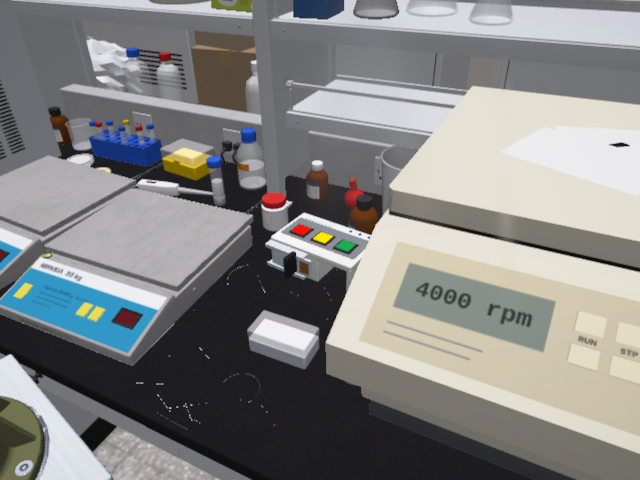

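The top view shows the steriliser (285–383, 195–270), with keys red, yellow, green at (307,230), (334,228), (361,226). The fin is at about (325,268), the box at (381,344) and the beaker at (446,323). Next I'll measure these and take an enlarged crop.

```bash
python3 - <<'E'
from h import *
z=np.load('/tmp/top.npz');im,d=z['im'],z['d']
cv2.imwrite('pics/c1.png',cv2.resize(im[185:375,270:480,::-1],None,fx=3.5,fy=3.5,interpolation=cv2.INTER_CUBIC))
for n,u,v,h in [('red',307,230,.071),('yel',334,228,.071),('grn',361,226,.071),('fin',325,268,.066),('box',381,344,.046),('beaker',446,323,.075),('jar',239,198,.07),('bottle',340,165,.106)]:
    print(n,P('top',u,v,z=h).round(4),P('top',u,v,d=d[v,u]).round(4))
v,u=np.mgrid[0:480,0:640]
c=cams.get_calibration('top');T=np.linalg.inv(np.array(c['view']))
X=np.stack([(u-c['cx'])/c['fx']*d,(v-c['cy'])/c['fy']*d,d],-1)@T[:3,:3].T+T[:3,3]
roi=lambda a,b,c_,e:(u>a)&(u<c_)&(v>b)&(v<e)
for n,m in [('ster',roi(270,185,400,262)&(abs(X[...,2]-.068)<.008)),('box',roi(340,310,420,370)&(abs(X[...,2]-.046)<.012))]:
    p=X[m];r=cv2.minAreaRect((p[:,:2]*1000).astype(np.float32));print(n,m.sum(),r,np.median(p[:,2]),cv2.boxPoints(r).round(1).tolist())
E
```

```text
red [ 0.6455 -0.0224  0.071 ] [ 0.6458 -0.0223  0.0698]
yel [ 0.6524 -0.0721  0.071 ] [ 0.6524 -0.0721  0.0708]
grn [ 0.6592 -0.122   0.071 ] [ 0.6589 -0.1219  0.0721]
fin [ 0.5773 -0.0598  0.066 ] [ 0.5774 -0.0598  0.0653]
box [ 0.4474 -0.1694  0.046 ] [ 0.4474 -0.169   0.049 ]
beaker [ 0.4905 -0.2795  0.075 ] [ 0.4944 -0.2977  0.0053]
jar [0.6998 0.1096 0.07  ] [0.6994 0.1093 0.0715]
bottle [ 0.763  -0.0761  0.106 ] [ 0.7637 -0.0761  0.1041]
ster 5656 ((654.1558227539062, -70.66024017333984), (124.31574249267578, 180.26112365722656), 7.425373554229736) 0.06740934351220068 [[580.9000244140625, 10.699999809265137], [604.2000122070312, -168.10000610351562], [727.4000244140625, -152.0], [704.0999755859375, 26.700000762939453]]
box 1647 ((447.67974853515625, -168.9786376953125), (52.90185546875, 100.76312255859375), 16.388511657714844) 0.046375714703185356 [[408.1000061035156, -128.10000610351562], [436.5, -224.8000030517578], [487.29998779296875, -209.89999389648438], [458.79998779296875, -113.19999694824219]]
```

View pics/c1.png

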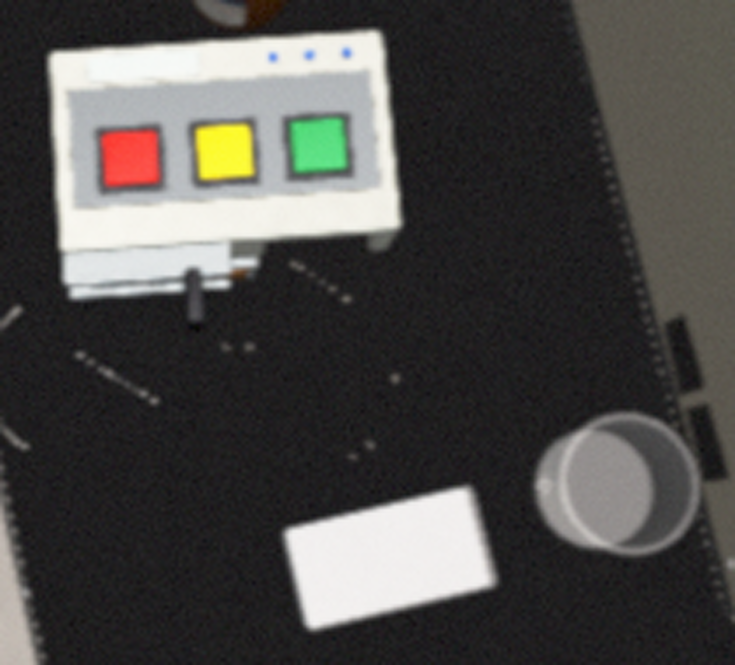

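Keys run red, yellow, green from +y to −y. In the crop, the steriliser's top corners are (62,248), (400,228), (380,32) and (50,52). The fin spans (195,272)–(195,322) and the door's right edge is at about (230,270).

```bash
python3 - <<'E'
from h import *
p=lambda x,y,z:P('top',270+(x+.5)/3.5-.5,185+(y+.5)/3.5-.5,z=z)
FL,FR,BR,BL=[p(x,y,.066) for x,y in [(62,248),(400,228),(380,32),(50,52)]]
print(np.linalg.norm(FL-FR),np.linalg.norm(BL-FL),np.linalg.norm(BR-FR))
for a,b in [(FR,FL),(BR,BL)]: e=b-a; print('yaw',np.degrees(np.arctan2(-e[0],e[1])))
ce=(FL+FR+BL+BR)/4; keys=[p(*k,.071) for k in [(130,158),(224,152),(319,145)]]
e=keys[0]-keys[2];print('keyyaw',np.degrees(np.arctan2(-e[0],e[1])),'centre',ce.round(4))
th=np.radians(7.6);ex=np.array([np.cos(th),np.sin(th),0]);ey=np.array([-ex[1],ex[0],0])
L=lambda q:np.round([(q-ce)@ex,(q-ce)@ey],4)
for k in keys: print('key',k.round(4),L(k))
for n,q in [('finback',p(195,272,.066)),('finfront',p(196,322,.066)),('doorR',p(230,265,.055))]: print(n,q.round(4),L(q))
print('box',[p(x,y,.046)[:2].round(4) for x,y in [(284,528),(470,486),(497,586),(313,630)]])
for n,a,b in [('mouth',-.055,-.05),('home',-.0085,-.05)]: print(n,(ce+a*ex+b*ey).round(4))
E
```

```text
0.17865157206973817 0.10792451003122185 0.10852957375559663
yaw 6.906662735306238
yaw 7.1017583685150525
keyyaw 7.518251868706865 centre [ 0.6607 -0.0707  0.066 ]
key [ 0.6459 -0.0219  0.071 ] [-0.0082  0.0503]
key [ 0.6522 -0.0715  0.071 ] [-0.0085  0.0004]
key [ 0.6591 -0.1216  0.071 ] [-0.0083 -0.0502]
finback [ 0.5878 -0.0599  0.066 ] [-0.0709  0.0204]
finfront [ 0.5614 -0.0619  0.066 ] [-0.0973  0.0218]
doorR [ 0.5945 -0.0782  0.055 ] [-0.0666  0.0012]
box [array([ 0.4592, -0.114 ]), array([ 0.4866, -0.2101]), array([ 0.4364, -0.2252]), array([ 0.4088, -0.1313])]
mouth [ 0.6128 -0.1275  0.066 ]
home [ 0.6589 -0.1214  0.066 ]
```

```bash
cat >> h.py <<'E'
def go(x,y,z,yaw):
    o=get_obs();M=R.from_euler('xyz',o['eef_rot']).as_matrix()
    s=M.T@(np.array([x,y,z])-o['ee_pos']);cur=np.degrees(np.arctan2(M[1,0],M[0,0]))
    print('t',round(float(o['time_s']),2),'pos',o['ee_pos'].round(4),'yaw',round(cur,2),'F',o['force'].round(1),'w',round(float(o['grip_width']),4))
    print('-> x %.4f y %.4f z %.4f spin %.2f'%(*s,(cur-yaw+180)%360-180))
E
python3 -m handwheel '[{"fingers":1,"x":-0.52,"y":0,"z":-0.459,"spin":52.6},{"fingers":1,"x":-0.52,"y":0,"z":-0.459,"spin":52.6},{"fingers":1,"x":-0.52,"y":0,"z":-0.459,"spin":52.6},{"fingers":1,"x":-0.52,"y":0,"z":-0.459,"spin":52.6},{"fingers":1,"x":-0.52,"y":0,"z":-0.459,"spin":52.6},{"fingers":1,"x":-0.52,"y":0,"z":-0.459,"spin":52.6},{"fingers":1,"x":-0.52,"y":0,"z":-0.459,"spin":52.6},{"fingers":1,"x":-0.52,"y":0,"z":-0.459,"spin":52.6},{"fingers":1,"x":-0.52,"y":0,"z":-0.459,"spin":52.6},{"fingers":1,"x":-0.52,"y":0,"z":-0.459,"spin":52.6}]' 40
python3 -c "from h import *;go(.4386,-.1385,.1,16.2)"
```

```text
time_s: 1.1
ee_pos: [0.3719, 0.0416, 0.1918]
eef_rot: [-1.571, -0.001, 0.283]
force: [1.7, 1.5, -0.4]
grip_width: 0.0938
t 1.1 pos [0.3719 0.0416 0.1918] yaw 16.21 F [ 1.7  1.5 -0.4] w 0.0938
-> x 0.0137 y 0.0918 z -0.1916 spin 0.01
```

```bash
python3 -m handwheel '[{"fingers":1,"x":0.0137,"y":0.04,"z":-0.1916,"spin":0},{"fingers":1,"x":0.0137,"y":0.09,"z":-0.1916,"spin":0},{"fingers":1,"x":0.0137,"y":0.09,"z":-0.1916,"spin":0},{"fingers":1,"x":0.0137,"y":0.09,"z":-0.1916,"spin":0},{"fingers":1,"x":0.0137,"y":0.09,"z":-0.1916,"spin":0},{"fingers":1,"x":0.0137,"y":0.09,"z":-0.1916,"spin":0},{"fingers":1,"x":0.0137,"y":0.09,"z":-0.1916,"spin":0},{"fingers":1,"x":0.0137,"y":0.09,"z":-0.1916,"spin":0},{"fingers":1,"x":0.0137,"y":0.09,"z":-0.1916,"spin":0},{"fingers":1,"x":0.0137,"y":0.09,"z":-0.1916,"spin":0}]' 40
python3 -c "from h import *;go(.4386,-.1385,.028,16.2);snap('top','t2.png',(300,240,500,400),4)"
```

```text
time_s: 2.1
ee_pos: [0.4386, -0.1358, 0.1023]
eef_rot: [-1.571, -0.001, 0.284]
force: [0.4, -0.0, -1.0]
grip_width: 0.0936
t 2.1 pos [ 0.4386 -0.1358  0.1023] yaw 16.28 F [ 0.4 -0.  -1. ] w 0.0936
-> x -0.0008 y 0.0743 z -0.0025 spin 0.08
```

View pics/t2.png

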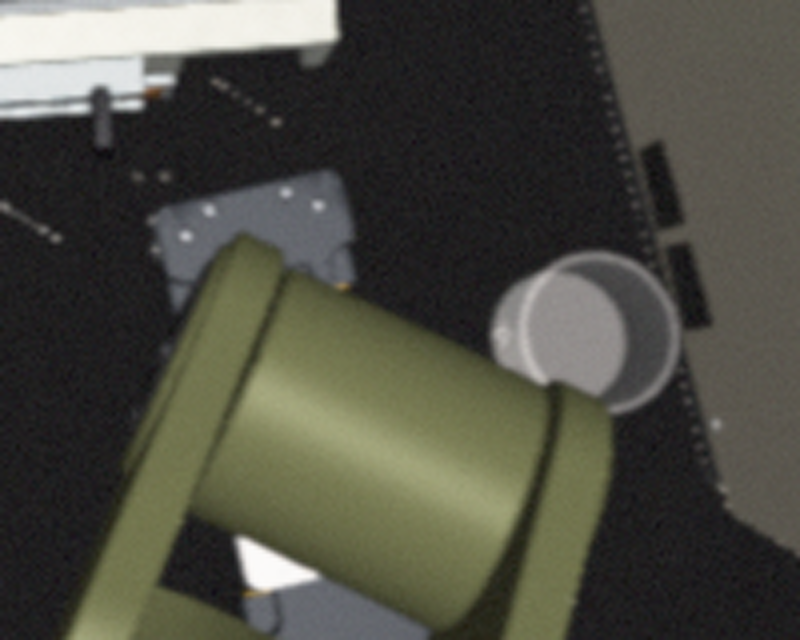

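The gripper straddles the box, and the beaker at (585,330) in the crop is clear. I'll descend and grip.

```bash
python3 -m handwheel '[{"fingers":1,"x":0,"y":0.03,"z":0,"spin":0},{"fingers":1,"x":0,"y":0.055,"z":0,"spin":0},{"fingers":1,"x":0,"y":0.072,"z":0,"spin":0},{"fingers":1,"x":0,"y":0.072,"z":0,"spin":0},{"fingers":-0.5,"x":0,"y":0.072,"z":0,"spin":0},{"fingers":-0.5,"x":0,"y":0.072,"z":0,"spin":0},{"fingers":-0.5,"x":0,"y":0.072,"z":0,"spin":0},{"fingers":-0.5,"x":0,"y":0.072,"z":0,"spin":0},{"fingers":-0.5,"x":0,"y":0.072,"z":0,"spin":0},{"fingers":-0.5,"x":0,"y":0.072,"z":0,"spin":0}]' 40
python3 -c "from h import *;go(.52,-.14,.035,97.3)"
```

```text
time_s: 3.15
ee_pos: [0.4385, -0.1365, 0.0299]
eef_rot: [-1.571, -0.0, 0.283]
force: [-0.9, 0.6, 2.9]
grip_width: 0.0518
t 3.15 pos [ 0.4385 -0.1365  0.0299] yaw 16.21 F [-0.9  0.6  2.9] w 0.0518
-> x 0.0773 y -0.0051 z -0.0261 spin -81.09
```

```bash
python3 -m handwheel '[{"fingers":-0.5,"x":0,"y":-0.008,"z":0,"spin":0},{"fingers":-0.5,"x":0.007,"y":-0.008,"z":-0.0025,"spin":-8},{"fingers":-0.5,"x":0.014,"y":-0.008,"z":-0.005,"spin":-16},{"fingers":-0.5,"x":0.021,"y":-0.008,"z":-0.0075,"spin":-24},{"fingers":-0.5,"x":0.028,"y":-0.008,"z":-0.01,"spin":-32},{"fingers":-0.5,"x":0.035,"y":-0.008,"z":-0.0125,"spin":-40},{"fingers":-0.5,"x":0.042,"y":-0.008,"z":-0.015,"spin":-48},{"fingers":-0.5,"x":0.049,"y":-0.008,"z":-0.0175,"spin":-56},{"fingers":-0.5,"x":0.056,"y":-0.008,"z":-0.02,"spin":-64},{"fingers":-0.5,"x":0.063,"y":-0.008,"z":-0.022,"spin":-72}]' 40
python3 -c "from h import *;go(.5136,-.1402,.038,97.3)"
```

```text
time_s: 4.15
ee_pos: [0.5054, -0.14, 0.0381]
eef_rot: [-1.571, -0.0, 1.545]
force: [0.1, 0.2, -1.5]
grip_width: 0.0516
t 4.15 pos [ 0.5054 -0.14    0.0381] yaw 88.54 F [ 0.1  0.2 -1.5] w 0.0516
-> x 0.0000 y 0.0001 z -0.0082 spin -8.76
```

```bash
python3 -m handwheel '[{"fingers":-0.5,"x":0,"y":0,"z":-0.004,"spin":-4},{"fingers":-0.5,"x":0,"y":0.003,"z":-0.008,"spin":-8.8},{"fingers":-0.5,"x":0,"y":0.006,"z":-0.008,"spin":-8.8},{"fingers":-0.5,"x":0,"y":0.006,"z":-0.008,"spin":-8.8},{"fingers":-0.5,"x":0,"y":0.006,"z":-0.008,"spin":-8.8},{"fingers":-0.5,"x":0,"y":0.006,"z":-0.008,"spin":-8.8},{"fingers":-0.5,"x":0,"y":0.006,"z":-0.008,"spin":-8.8},{"fingers":-0.5,"x":0,"y":0.006,"z":-0.008,"spin":-8.8},{"fingers":-0.5,"x":0,"y":0.006,"z":-0.008,"spin":-8.8},{"fingers":-0.5,"x":0,"y":0.006,"z":-0.008,"spin":-8.8}]' 40
python3 - <<'E'
from h import *
go(.5136,-.1402,.031,97.3)
im,d=snap('top','t3.png',(270,180,450,330),4.4)
E
```

```text
time_s: 5.15
ee_pos: [0.5131, -0.1402, 0.0317]
eef_rot: [-1.571, 0.0, 1.693]
force: [0.2, 0.6, -1.3]
grip_width: 0.0515
t 5.15 pos [ 0.5131 -0.1402  0.0317] yaw 97.01 F [ 0.2  0.6 -1.3] w 0.0515
-> x -0.0000 y 0.0007 z -0.0005 spin -0.29
```

View pics/t3.png

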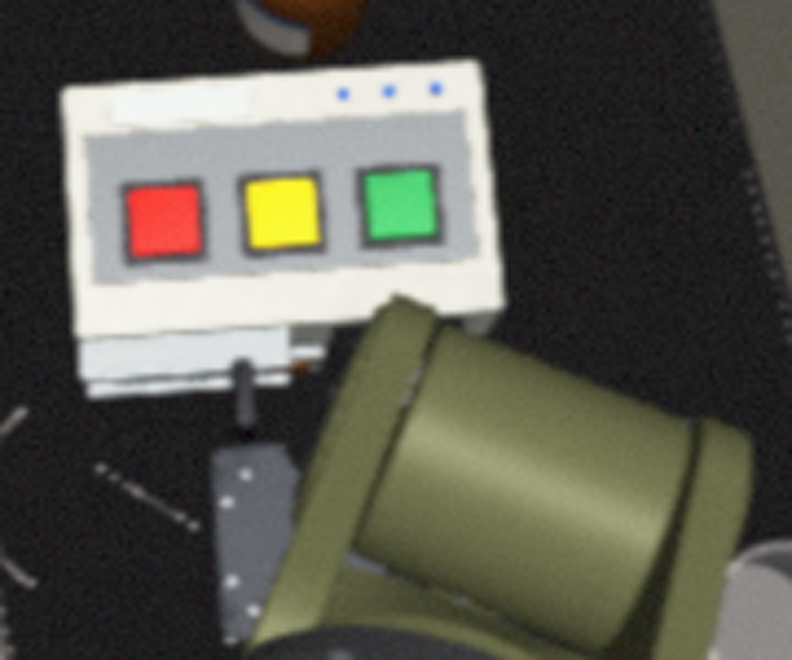

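```bash
python3 -m handwheel '[{"fingers":-0.5,"x":0,"y":0.001,"z":-0.005,"spin":0},{"fingers":-0.5,"x":0,"y":0.001,"z":-0.01,"spin":0},{"fingers":-0.5,"x":0,"y":0.001,"z":-0.015,"spin":0},{"fingers":-0.5,"x":0,"y":0.001,"z":-0.02,"spin":0},{"fingers":-0.5,"x":0,"y":0.001,"z":-0.024,"spin":0},{"fingers":-0.5,"x":0,"y":0.001,"z":-0.027,"spin":0},{"fingers":-0.5,"x":0,"y":0.001,"z":-0.03,"spin":0},{"fingers":-0.5,"x":0,"y":0.001,"z":-0.03,"spin":0},{"fingers":-0.5,"x":0,"y":0.001,"z":-0.03,"spin":0},{"fingers":-0.5,"x":0,"y":0.001,"z":-0.03,"spin":0}]' 40
python3 - <<'E'
from h import *
go(.5136+.0695,-.1402+.0085,.031,97.2)
snap('scene','s2.png',(230,190,390,310),5)
E
```

```text
time_s: 6.2
ee_pos: [0.5428, -0.1366, 0.0306]
eef_rot: [-1.571, -0.0, 1.693]
force: [-0.6, -0.2, -0.9]
grip_width: 0.0517
t 6.2 pos [ 0.5428 -0.1366  0.0306] yaw 97.01 F [-0.6 -0.2 -0.9] w 0.0517
-> x -0.0001 y -0.0004 z -0.0406 spin -0.19
```

View pics/s2.png

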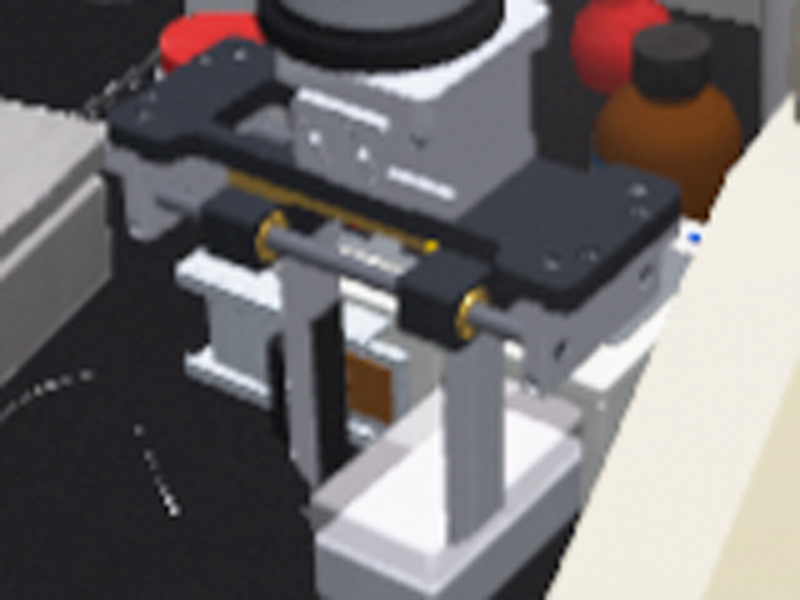

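The box has entered the mouth with no force, and the left finger is clear of the fin. I'll keep going.

```bash
python3 -m handwheel '[{"fingers":-0.5,"x":0,"y":0,"z":-0.006,"spin":0},{"fingers":-0.5,"x":0,"y":0,"z":-0.012,"spin":0},{"fingers":-0.5,"x":0,"y":0,"z":-0.018,"spin":0},{"fingers":-0.5,"x":0,"y":0,"z":-0.024,"spin":0},{"fingers":-0.5,"x":0,"y":0,"z":-0.03,"spin":0},{"fingers":-0.5,"x":0,"y":0,"z":-0.036,"spin":0},{"fingers":-0.5,"x":0,"y":0,"z":-0.04,"spin":0},{"fingers":-0.5,"x":0,"y":0,"z":-0.04,"spin":0},{"fingers":-0.5,"x":0,"y":0,"z":-0.04,"spin":0},{"fingers":-0.5,"x":0,"y":0,"z":-0.04,"spin":0}]' 40
python3 -c "
from h import *
go(.5136,-.1402,.031,97.2)"
```

```text
time_s: 7.25
ee_pos: [0.5825, -0.1317, 0.0307]
eef_rot: [-1.571, -0.0, 1.693]
force: [0.4, 0.0, -1.4]
grip_width: 0.0513
t 7.25 pos [ 0.5825 -0.1317  0.0307] yaw 97.01 F [ 0.4  0.  -1.4] w 0.0513
-> x -0.0000 y -0.0003 z 0.0694 spin -0.19
```

```bash
python3 -m handwheel '[{"fingers":0.28,"x":0,"y":0,"z":0,"spin":0},{"fingers":0.28,"x":0,"y":0,"z":0,"spin":0},{"fingers":0.28,"x":0,"y":0,"z":0,"spin":0},{"fingers":0.28,"x":0,"y":0,"z":0.015,"spin":0},{"fingers":0.28,"x":0,"y":0,"z":0.03,"spin":0},{"fingers":0.28,"x":0,"y":0,"z":0.042,"spin":0},{"fingers":-1,"x":0,"y":0,"z":0.042,"spin":0},{"fingers":-1,"x":0,"y":0,"z":0.042,"spin":0},{"fingers":-1,"x":0,"y":0,"z":0.042,"spin":0},{"fingers":-1,"x":0,"y":0,"z":0.042,"spin":0}]' 40
python3 -c "
from h import *
go(.6607-.992*.068+.124*.05,-.0707-.124*.068-.992*.05,.031,97.2)"
```

```text
time_s: 8.25
ee_pos: [0.5413, -0.1367, 0.0306]
eef_rot: [-1.571, 0.0, 1.693]
force: [0.3, 0.3, -0.6]
grip_width: 0.0317
t 8.25 pos [ 0.5413 -0.1367  0.0306] yaw 97.03 F [ 0.3  0.3 -0.6] w 0.0317
-> x 0.0008 y -0.0004 z -0.0587 spin -0.17
```

```bash
python3 -m handwheel '[{"fingers":-1,"x":0,"y":0,"z":-0.003,"spin":0},{"fingers":-1,"x":0,"y":0,"z":-0.006,"spin":0},{"fingers":-1,"x":0,"y":0,"z":-0.01,"spin":0},{"fingers":-1,"x":0,"y":0,"z":-0.015,"spin":0},{"fingers":-1,"x":0,"y":0,"z":-0.02,"spin":0},{"fingers":-1,"x":0,"y":0,"z":-0.026,"spin":0},{"fingers":-1,"x":0,"y":0,"z":-0.032,"spin":0},{"fingers":-1,"x":0,"y":0,"z":-0.038,"spin":0},{"fingers":-1,"x":0,"y":0,"z":-0.043,"spin":0},{"fingers":-1,"x":0,"y":0,"z":-0.047,"spin":0}]' 40
python3 -c "
from h import *
go(.6607-.992*.068+.124*.05,-.0707-.124*.068-.992*.05,.031,97.2)"
```

```text
time_s: 9.25
ee_pos: [0.5879, -0.131, 0.0306]
eef_rot: [-1.571, -0.0, 1.693]
force: [-1.2, 0.7, 0.4]
grip_width: 0.0002
t 9.25 pos [ 0.5879 -0.131   0.0306] yaw 97.02 F [-1.2  0.7  0.4] w 0.0002
-> x 0.0008 y -0.0004 z -0.0117 spin -0.18
```

```bash
python3 -m handwheel '[{"fingers":-1,"x":0,"y":0,"z":-0.002,"spin":0},{"fingers":-1,"x":0,"y":0,"z":-0.003,"spin":0},{"fingers":-1,"x":0,"y":0,"z":-0.004,"spin":0},{"fingers":-1,"x":0,"y":0,"z":-0.005,"spin":0},{"fingers":-1,"x":0,"y":0,"z":-0.006,"spin":0},{"fingers":-1,"x":0,"y":0,"z":-0.007,"spin":0},{"fingers":-1,"x":0,"y":0,"z":-0.008,"spin":0},{"fingers":-1,"x":0,"y":0,"z":-0.008,"spin":0},{"fingers":-1,"x":0,"y":0,"z":-0.008,"spin":0},{"fingers":-1,"x":0,"y":0,"z":-0.008,"spin":0}]' 40
python3 - <<'E'
from h import *
go(.6607-.992*.068+.124*.05,-.0707-.124*.068-.992*.05,.031,97.2)
snap('scene','s3.png',(230,190,390,310),5)
E
```

```text
time_s: 10.25
ee_pos: [0.5956, -0.1301, 0.0307]
eef_rot: [-1.571, 0.0, 1.693]
force: [-0.4, 0.3, -0.5]
grip_width: 0.0007
t 10.25 pos [ 0.5956 -0.1301  0.0307] yaw 97.01 F [-0.4  0.3 -0.5] w 0.0007
-> x 0.0009 y -0.0003 z -0.0040 spin -0.19
```

View pics/s3.png

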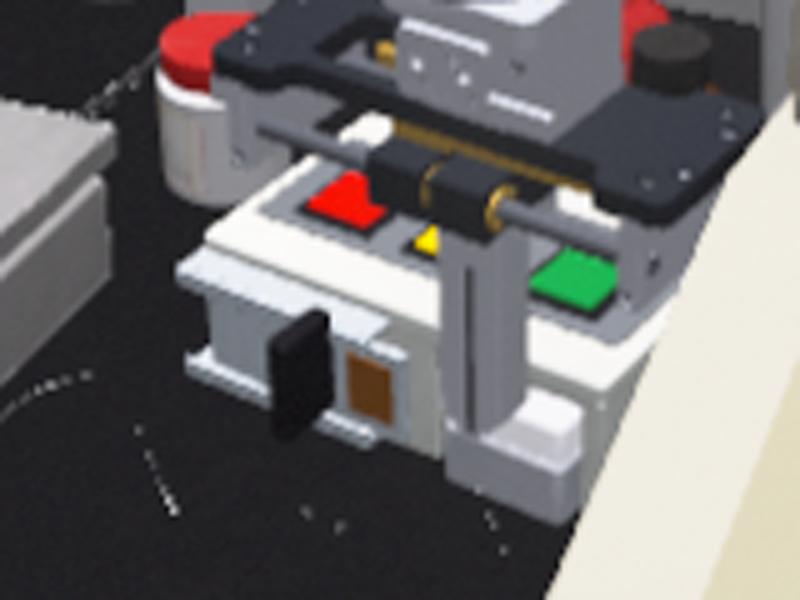

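The picture is ambiguous: the finger looks partly hidden by the box end, and almost no force was felt. I'll check with depth.

```bash
python3 - <<'E'
from h import *
z=np.load('/tmp/scene.npz');im,d=z['im'],z['d']
c=cams.get_calibration('scene');print(np.linalg.inv(np.array(c['view']))[:3,3])
ce=np.array([.6607,-.0707,0]);th=np.radians(7.2);ex=np.array([np.cos(th),np.sin(th),0]);ey=np.array([-ex[1],ex[0],0])
for x,y in [(460,350),(500,350),(465,410),(505,410),(455,450),(480,450),(500,470),(530,470),(560,490),(530,430),(545,405),(560,425),(575,460),(300,400),(370,390),(420,430)]:
    u,v=int(230+x/5),int(190+y/5);p=P('scene',u,v,d=d[v,u]);q=p-ce
    print((x,y),im[v,u],p.round(3),'local',np.round([q@ex,q@ey,p[2]],3))
E
```

```text
[ 0.05941877 -0.60345314  0.59174505]
(460, 350) [117 117 125] [ 0.587 -0.128  0.079] local [-0.081 -0.048  0.079]
(500, 350) [118 119 127] [ 0.591 -0.143  0.083] local [-0.079 -0.063  0.083]
(465, 410) [72 72 78] [ 0.588 -0.129  0.052] local [-0.079 -0.049  0.052]
(505, 410) [115 115 125] [ 0.594 -0.142  0.055] local [-0.075 -0.063  0.055]
(455, 450) [109 110 117] [ 0.604 -0.11   0.015] local [-0.061 -0.032  0.015]
(480, 450) [110 112 119] [ 0.604 -0.122  0.022] local [-0.063 -0.044  0.022]
(500, 470) [113 115 123] [ 0.606 -0.129  0.014] local [-0.061 -0.051  0.014]
(530, 470) [114 114 123] [ 0.606 -0.144  0.022] local [-0.063 -0.065  0.022]
(560, 490) [122 124 133] [ 0.612 -0.153  0.014] local [-0.058 -0.075  0.014]
(530, 430) [190 190 197] [ 0.059 -0.603  0.592] local [-0.663 -0.453  0.592]
(545, 405) [248 247 250] [ 0.618 -0.141  0.043] local [-0.052 -0.064  0.043]
(560, 425) [245 244 247] [ 0.611 -0.153  0.044] local [-0.059 -0.075  0.044]
(575, 460) [132 134 142] [ 0.619 -0.154  0.025] local [-0.052 -0.078  0.025]
(300, 400) [22 22 23] [ 0.569 -0.065  0.036] local [-0.09   0.017  0.036]
(370, 390) [88 54 24] [ 0.591 -0.08   0.035] local [-0.07  -0.     0.035]
(420, 430) [131 132 131] [ 0.607 -0.089  0.012] local [-0.055 -0.011  0.012]
```

```bash
python3 - <<'E'
from h import *
z=np.load('/tmp/scene.npz');d=z['d']
c=cams.get_calibration('scene');V=np.array(c['view'])
def pr(p):
    q=V@np.r_[p,1];return np.array([c['fx']*q[0]/q[2]+c['cx'],c['fy']*q[1]/q[2]+c['cy']]),q[2]
th=np.radians(7.0);ex=np.array([np.cos(th),np.sin(th),0]);ey=np.array([-ex[1],ex[0],0])
for h in (.012,.031,.05,.08):
  for a in (-.008,.008):
    for b in (-.012,.012):
      uv,q=pr(np.array([.5956,-.1301,h])+a*ex+b*ey);u,v=uv.round().astype(int)
      print(h,a,b,((uv-[230,190])*5).round(),'pred',round(q,3),'meas',d[v,u])
E
```

```text
0.012 -0.008 -0.012 [497. 514.] pred 0.906 meas 0.9265988
0.012 -0.008 0.012 [442. 490.] pred 0.918 meas 0.9410143
0.012 0.008 -0.012 [522. 491.] pred 0.917 meas 0.9194313
0.012 0.008 0.012 [467. 467.] pred 0.928 meas 0.9313971
0.031 -0.008 -0.012 [497. 472.] pred 0.895 meas 0.9215535
0.031 -0.008 0.012 [441. 449.] pred 0.907 meas 0.9485012
0.031 0.008 -0.012 [522. 449.] pred 0.906 meas 0.907747
0.031 0.008 0.012 [467. 426.] pred 0.918 meas 0.8948081
0.05 -0.008 -0.012 [497. 430.] pred 0.885 meas 0.9107522
0.05 -0.008 0.012 [441. 406.] pred 0.896 meas 0.89174324
0.05 0.008 -0.012 [522. 407.] pred 0.895 meas 0.8914284
0.05 0.008 0.012 [466. 384.] pred 0.907 meas 0.8840171
0.08 -0.008 -0.012 [497. 360.] pred 0.868 meas 0.8642075
0.08 -0.008 0.012 [439. 337.] pred 0.879 meas 0.8737976
0.08 0.008 -0.012 [523. 337.] pred 0.878 meas 0.8786839
0.08 0.008 0.012 [465. 315.] pred 0.89 meas 0.86573786
```

The finger face sits at local x of about −0.063, the same as the box front, so the box is being pushed and is 2–4 mm short. I'll push on gently to the stop.

```bash
python3 -m handwheel '[{"fingers":-1,"x":0,"y":0,"z":-0.0005,"spin":0},{"fingers":-1,"x":0,"y":0,"z":-0.001,"spin":0},{"fingers":-1,"x":0,"y":0,"z":-0.0015,"spin":0},{"fingers":-1,"x":0,"y":0,"z":-0.002,"spin":0},{"fingers":-1,"x":0,"y":0,"z":-0.0025,"spin":0},{"fingers":-1,"x":0,"y":0,"z":-0.003,"spin":0},{"fingers":-1,"x":0,"y":0,"z":-0.003,"spin":0},{"fingers":-1,"x":0,"y":0,"z":-0.003,"spin":0},{"fingers":-1,"x":0,"y":0,"z":-0.003,"spin":0},{"fingers":-1,"x":0,"y":0,"z":-0.003,"spin":0}]' 40
python3 - <<'E'
from h import *
go(.6607-.992*.068+.124*.05,-.0707-.124*.068-.992*.05,.031,97.2)
E
```

```text
time_s: 11.3
ee_pos: [0.5985, -0.1297, 0.0307]
eef_rot: [-1.571, -0.0, 1.693]
force: [-2.4, -0.6, 0.4]
grip_width: 0.0008
t 11.3 pos [ 0.5985 -0.1297  0.0307] yaw 97.01 F [-2.4 -0.6  0.4] w 0.0008
-> x 0.0009 y -0.0003 z -0.0011 spin -0.19
```

```bash
python3 -m handwheel '[{"fingers":-1,"x":0,"y":0,"z":-0.0005,"spin":0},{"fingers":-1,"x":0,"y":0,"z":-0.001,"spin":0},{"fingers":-1,"x":0,"y":0,"z":-0.0015,"spin":0},{"fingers":-1,"x":0,"y":0,"z":-0.002,"spin":0},{"fingers":-1,"x":0,"y":0,"z":-0.0025,"spin":0},{"fingers":-1,"x":0,"y":0,"z":-0.003,"spin":0},{"fingers":-1,"x":0,"y":0,"z":-0.003,"spin":0},{"fingers":-1,"x":0,"y":0,"z":-0.003,"spin":0},{"fingers":-1,"x":0,"y":0,"z":-0.003,"spin":0},{"fingers":-1,"x":0,"y":0,"z":-0.003,"spin":0}]' 40
python3 - <<'E'
from h import *
go(.6607-.992*.068+.124*.05,-.0707-.124*.068-.992*.05,.031,97.2)
E
```

```text
time_s: 12.3
ee_pos: [0.5995, -0.1297, 0.0303]
eef_rot: [-1.566, -0.001, 1.693]
force: [-15.6, -3.3, 6.6]
grip_width: 0.0001
t 12.3 pos [ 0.5995 -0.1297  0.0303] yaw 97.0 F [-15.6  -3.3   6.6] w 0.0001
-> x 0.0010 y -0.0007 z -0.0001 spin -0.20
```

The stop was felt at about 16 N, at the expected depth. I'll back off and go round to the +y side of the fin.

```bash
python3 -m handwheel '[{"fingers":-1,"x":0,"y":0,"z":0.012,"spin":0},{"fingers":-1,"x":0,"y":0,"z":0.022,"spin":0},{"fingers":-1,"x":0,"y":-0.035,"z":0.022,"spin":0},{"fingers":-1,"x":0,"y":-0.07,"z":0.022,"spin":0},{"fingers":-1,"x":0.035,"y":-0.07,"z":0.022,"spin":0},{"fingers":-1,"x":0.07,"y":-0.07,"z":0.022,"spin":0},{"fingers":-1,"x":0.107,"y":-0.07,"z":0.022,"spin":0},{"fingers":-1,"x":0.107,"y":-0.07,"z":0.022,"spin":0},{"fingers":-1,"x":0.107,"y":-0.04,"z":0.022,"spin":0},{"fingers":-1,"x":0.107,"y":-0.04,"z":0.022,"spin":0}]' 40
python3 - <<'E'
from h import *
ce=np.array([.6607,-.0707])
p=ce-.088*np.array([.992,.124])+.055*np.array([-.124,.992]);go(*p,.042,97.2)
snap('scene','s4.png',(230,190,390,310),5)
E
```

```text
time_s: 13.3
ee_pos: [0.5649, -0.0259, 0.068]
eef_rot: [-1.566, -0.001, 1.693]
force: [-0.2, -1.3, 0.3]
grip_width: 0.0005
t 13.3 pos [ 0.5649 -0.0259  0.068 ] yaw 97.02 F [-0.2 -1.3  0.3] w 0.0005
-> x -0.0014 y 0.0259 z -0.0016 spin -0.18
```

View pics/s4.png

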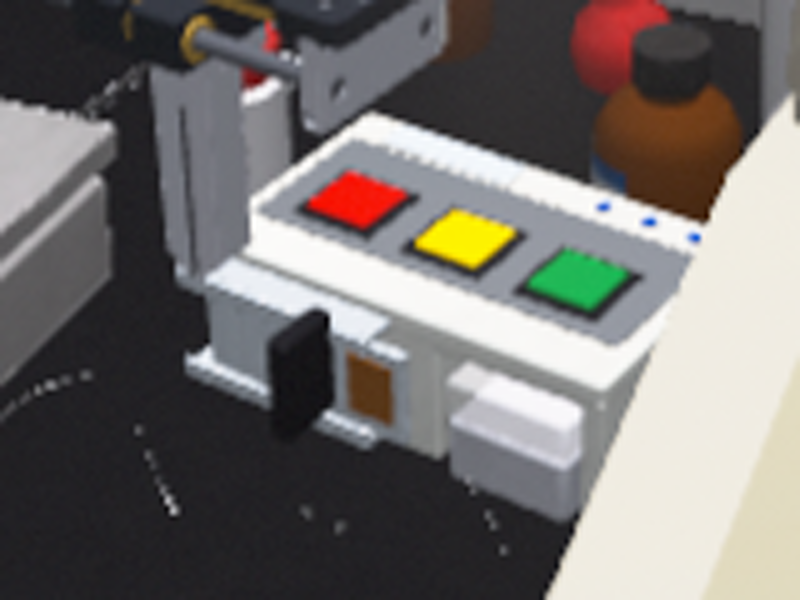

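```bash
python3 - <<'E'
from h import *
z=np.load('/tmp/scene.npz');d,im=z['d'],z['im']
c=cams.get_calibration('scene');V=np.array(c['view'])
ce=np.array([.6607,-.0707,0]);th=np.radians(7.2);ex=np.array([np.cos(th),np.sin(th),0]);ey=np.array([-ex[1],ex[0],0])
for x,y in [(170,200),(215,200),(215,250),(225,262),(185,260),(190,275),(230,280),(300,305),(200,360),(195,355),(280,390),(305,330),(240,330),(455,430),(480,460),(520,480),(560,500),(440,400),(550,420)]:
    u,v=int(230+x/5),int(190+y/5);p=P('scene',u,v,d=d[v,u]);q=p-ce
    print((x,y),im[v,u],'local',np.round([q@ex,q@ey,p[2]],3))
o=get_obs();q=o['ee_pos']-ce;print('tcp',[(q@ex).round(4),(q@ey).round(4)])
for h in (.049,.068,.1):
  for a in (-.008,.008):
    for b in (-.012,.012):
      p=V@np.r_[o['ee_pos'][:2]+(a*ex+b*ey)[:2],h,1];print(h,a,b,((c['fx']*p[0]/p[2]+c['cx']-230)*5).round(),((c['fy']*p[1]/p[2]+c['cy']-190)*5).round())
E
```

```text
(170, 200) [116 118 126] local [-0.102  0.061  0.113]
(215, 200) [116 117 126] local [-0.098  0.043  0.117]
(215, 250) [120 121 130] local [-0.098  0.045  0.095]
(225, 262) [193 198 209] local [-0.096  0.043  0.091]
(185, 260) [117 119 127] local [-0.098  0.059  0.086]
(190, 275) [101 106 112] local [-0.098  0.058  0.08 ]
(230, 280) [234 238 243] local [-0.068  0.066  0.058]
(300, 305) [226 230 236] local [-0.066  0.034  0.057]
(200, 360) [232 236 242] local [-0.067  0.085  0.013]
(195, 355) [195 200 209] local [-0.051  0.102 -0.002]
(280, 390) [18 19 23] local [-0.101  0.017  0.047]
(305, 330) [34 32 37] local [-0.082  0.019  0.062]
(240, 330) [115 120 128] local [-0.069  0.061  0.037]
(455, 430) [111 113 121] local [-0.06  -0.031  0.024]
(480, 460) [110 112 119] local [-0.059 -0.041  0.013]
(520, 480) [111 112 120] local [-0.061 -0.06   0.014]
(560, 500) [117 120 129] local [-0.059 -0.076  0.01 ]
(440, 400) [135 136 135] local [-0.052 -0.019  0.027]
(550, 420) [241 240 244] local [-0.06  -0.072  0.045]
tcp [np.float64(-0.0887), np.float64(0.0561)]
0.049 -0.008 -0.012 228.0 356.0
0.049 -0.008 0.012 177.0 334.0
0.049 0.008 -0.012 255.0 334.0
0.049 0.008 0.012 205.0 314.0
0.068 -0.008 -0.012 225.0 313.0
0.068 -0.008 0.012 173.0 292.0
0.068 0.008 -0.012 252.0 292.0
0.068 0.008 0.012 201.0 272.0
0.1 -0.008 -0.012 219.0 239.0
0.1 -0.008 0.012 167.0 218.0
0.1 0.008 -0.012 247.0 218.0
0.1 0.008 0.012 195.0 198.0
```

The finger mesh looks shorter than the stated tips, so I'll use z = 0.040, which overlaps the fin either way. The box front reads −0.060, so it is home. Next I'll push the fin.

```bash
python3 -m handwheel '[{"fingers":-1,"x":0,"y":0.015,"z":0,"spin":0},{"fingers":-1,"x":0,"y":0.028,"z":0,"spin":0},{"fingers":-1,"x":0,"y":0.028,"z":0,"spin":0},{"fingers":-1,"x":-0.008,"y":0.028,"z":0,"spin":0},{"fingers":-1,"x":-0.014,"y":0.028,"z":0,"spin":0},{"fingers":-1,"x":-0.02,"y":0.028,"z":0,"spin":0},{"fingers":-1,"x":-0.026,"y":0.028,"z":0,"spin":0},{"fingers":-1,"x":-0.032,"y":0.028,"z":0,"spin":0},{"fingers":-1,"x":-0.038,"y":0.028,"z":0,"spin":0},{"fingers":-1,"x":-0.044,"y":0.028,"z":0,"spin":0}]' 40
python3 - <<'E'
from h import *
ce=np.array([.6607,-.0707])
p=ce-.088*np.array([.992,.124])-.03*np.array([-.124,.992]);go(*p,.04,97.2)
E
```

```text
time_s: 14.35
ee_pos: [0.5723, -0.07, 0.043]
eef_rot: [-1.572, 0.0, 1.693]
force: [2.4, 1.3, 3.4]
grip_width: 0.0006
t 14.35 pos [ 0.5723 -0.07    0.043 ] yaw 97.01 F [2.4 1.3 3.4] w 0.0006
-> x -0.0416 y 0.0030 z 0.0002 spin -0.19
```

```bash
python3 -m handwheel '[{"fingers":-1,"x":-0.005,"y":0,"z":0,"spin":0},{"fingers":-1,"x":-0.01,"y":0,"z":0,"spin":0},{"fingers":-1,"x":-0.015,"y":0,"z":0,"spin":0},{"fingers":-1,"x":-0.02,"y":0,"z":0,"spin":0},{"fingers":-1,"x":-0.025,"y":0,"z":0,"spin":0},{"fingers":-1,"x":-0.03,"y":0,"z":0,"spin":0},{"fingers":-1,"x":-0.035,"y":0,"z":0,"spin":0},{"fingers":-1,"x":-0.039,"y":0,"z":0,"spin":0},{"fingers":-1,"x":-0.042,"y":0,"z":0,"spin":0},{"fingers":-1,"x":-0.045,"y":0,"z":0,"spin":0}]' 40
python3 - <<'E'
from h import *
ce=np.array([.6607,-.0707])
p=ce-.088*np.array([.992,.124])-.045*np.array([-.124,.992]);go(*p,.043,97.2)
snap('scene','s5.png',(230,190,390,310),5)
E
```

```text
time_s: 15.35
ee_pos: [0.577, -0.1143, 0.0423]
eef_rot: [-1.57, -0.001, 1.693]
force: [-2.5, 11.9, 0.6]
grip_width: 0.0005
t 15.35 pos [ 0.577  -0.1143  0.0423] yaw 97.01 F [-2.5 11.9  0.6] w 0.0005
-> x -0.0121 y -0.0008 z -0.0005 spin -0.19
```

View pics/s5.png

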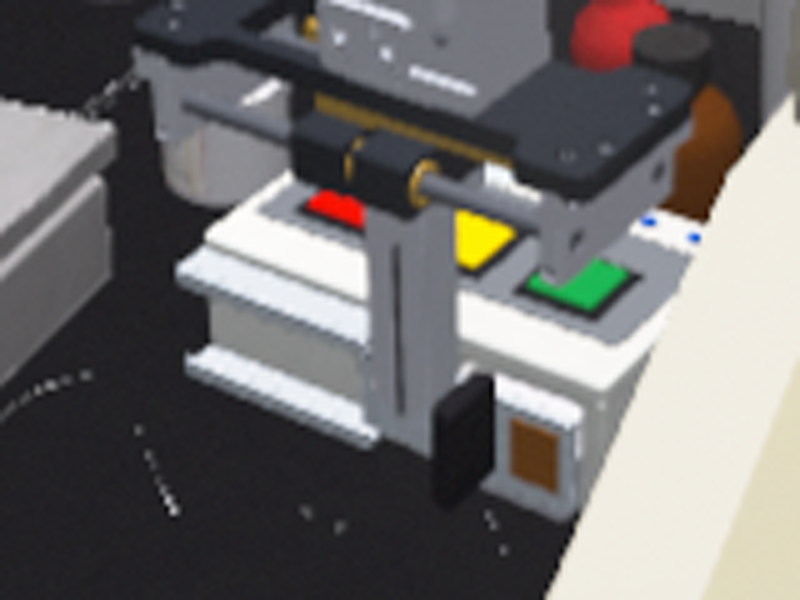

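The force rose to 12 N with the fin at local y of about −0.050, which is the bay centre, so this looks like the end stop. I'll give a small extra push to confirm.

```bash
python3 -m handwheel '[{"fingers":-1,"x":-0.0005,"y":0,"z":0,"spin":0},{"fingers":-1,"x":-0.001,"y":0,"z":0,"spin":0},{"fingers":-1,"x":-0.001,"y":0,"z":0,"spin":0},{"fingers":-1,"x":-0.001,"y":0,"z":0,"spin":0},{"fingers":-1,"x":0.005,"y":0,"z":0,"spin":0},{"fingers":-1,"x":0.02,"y":0,"z":0,"spin":0},{"fingers":-1,"x":0.02,"y":-0.03,"z":0,"spin":0},{"fingers":-1,"x":0.02,"y":-0.07,"z":0,"spin":0},{"fingers":-1,"x":0.02,"y":-0.09,"z":0,"spin":0},{"fingers":-1,"x":0.02,"y":-0.09,"z":0,"spin":0}]' 40
python3 - <<'E'
from h import *
ce=np.array([.6607,-.0707,0])
go(.6522,-.0717,.105,97.2)
im,d=cams.camera('scene')
th=np.radians(7.2);ex=np.array([np.cos(th),np.sin(th),0]);ey=np.array([-ex[1],ex[0],0])
for x,y in [(435,470),(450,440),(480,420),(540,450),(572,470),(460,385),(440,400)]:
    u,v=int(230+x/5),int(190+y/5);p=P('scene',u,v,d=d[v,u]);q=p-ce
    print((x,y),im[v,u],'local',np.round([q@ex,q@ey,p[2]],3))
cv2.imwrite('pics/s6.png',cv2.resize(im[190:310,230:390,::-1],None,fx=5,fy=5,interpolation=cv2.INTER_CUBIC))
E
```

```text
time_s: 16.4
ee_pos: [0.5762, -0.0939, 0.1358]
eef_rot: [-1.576, 0.002, 1.694]
force: [0.8, 0.1, -0.2]
grip_width: 0.0006
t 16.4 pos [ 0.5762 -0.0939  0.1358] yaw 97.04 F [ 0.8  0.1 -0.2] w 0.0006
-> x 0.0128 y 0.0312 z -0.0780 spin -0.16
(435, 470) [22 20 24] local [-0.1  -0.05  0.04]
(450, 440) [24 22 24] local [-0.097 -0.055  0.053]
(480, 420) [24 23 25] local [-0.079 -0.055  0.05 ]
(540, 450) [86 53 21] local [-0.068 -0.073  0.038]
(572, 470) [115 119 128] local [-0.067 -0.085  0.033]
(460, 385) [43 43 48] local [-0.081 -0.048  0.064]
(440, 400) [46 45 51] local [-0.093 -0.048  0.065]
```

View pics/s6.png

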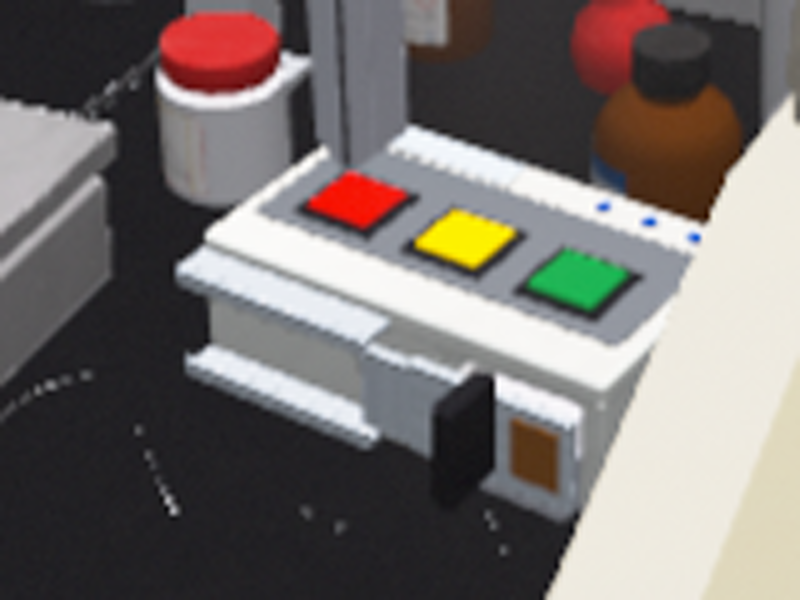

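The door covers the bay, with the fin centred at local y of about −0.050. Next I'll move above the yellow key.

```bash
python3 -m handwheel '[{"fingers":-1,"x":0.006,"y":0,"z":-0.03,"spin":0},{"fingers":-1,"x":0.0128,"y":0,"z":-0.06,"spin":0},{"fingers":-1,"x":0.0128,"y":0,"z":-0.078,"spin":0},{"fingers":-1,"x":0.0128,"y":0,"z":-0.078,"spin":0},{"fingers":-1,"x":0.0128,"y":0.015,"z":-0.078,"spin":0},{"fingers":-1,"x":0.0128,"y":0.03,"z":-0.078,"spin":0},{"fingers":-1,"x":0.0128,"y":0.03,"z":-0.078,"spin":0},{"fingers":-1,"x":0.0128,"y":0.03,"z":-0.078,"spin":0},{"fingers":-1,"x":0.0128,"y":0.03,"z":-0.078,"spin":0},{"fingers":-1,"x":0.0128,"y":0.03,"z":-0.078,"spin":0}]' 40
python3 -c "
from h import *
go(.6522,-.0717,.092,97.2)"
```

```text
time_s: 17.45
ee_pos: [0.651, -0.0722, 0.1033]
eef_rot: [-1.572, 0.0, 1.693]
force: [-0.8, -0.3, -0.9]
grip_width: 0.0007
t 17.45 pos [ 0.651  -0.0722  0.1033] yaw 97.0 F [-0.8 -0.3 -0.9] w 0.0007
-> x 0.0004 y 0.0113 z -0.0012 spin -0.20
```

```bash
python3 -m handwheel '[{"fingers":-1,"x":0,"y":0.005,"z":-0.001,"spin":0},{"fingers":-1,"x":0,"y":0.008,"z":-0.001,"spin":0},{"fingers":-1,"x":0,"y":0.01,"z":-0.001,"spin":0},{"fingers":-1,"x":0,"y":0.011,"z":-0.001,"spin":0},{"fingers":-1,"x":0,"y":0.012,"z":-0.001,"spin":0},{"fingers":-1,"x":0,"y":0.0125,"z":-0.001,"spin":0},{"fingers":-1,"x":0,"y":0.013,"z":-0.001,"spin":0},{"fingers":-1,"x":0,"y":0.0135,"z":-0.001,"spin":0},{"fingers":-1,"x":0,"y":0.0135,"z":-0.001,"spin":0},{"fingers":-1,"x":0,"y":0.0135,"z":-0.001,"spin":0}]' 40
python3 -c "
from h import *
go(.6522,-.0717,.09,97.2)"
```

```text
time_s: 18.45
ee_pos: [0.6518, -0.072, 0.0892]
eef_rot: [-1.571, 0.0, 1.693]
force: [0.4, -0.7, -0.7]
grip_width: 0.0004
t 18.45 pos [ 0.6518 -0.072   0.0892] yaw 97.01 F [ 0.4 -0.7 -0.7] w 0.0004
-> x 0.0003 y -0.0008 z -0.0004 spin -0.19
```

```bash
python3 -m handwheel '[{"fingers":-1,"x":0,"y":0.0003,"z":0,"spin":0},{"fingers":-1,"x":0,"y":0.0006,"z":0,"spin":0},{"fingers":-1,"x":0,"y":0.0009,"z":0,"spin":0},{"fingers":-1,"x":0,"y":0.0012,"z":0,"spin":0},{"fingers":-1,"x":0,"y":0.0015,"z":0,"spin":0},{"fingers":-1,"x":0,"y":0.0018,"z":0,"spin":0},{"fingers":-1,"x":0,"y":0.002,"z":0,"spin":0},{"fingers":-1,"x":0,"y":0.002,"z":0,"spin":0},{"fingers":-1,"x":0,"y":0.002,"z":0,"spin":0},{"fingers":-1,"x":0,"y":0.002,"z":0,"spin":0}]' 40
python3 -c "
from h import *
go(.6522,-.0717,.09,97.2)"
```

```text
time_s: 19.45
ee_pos: [0.6518, -0.072, 0.0872]
eef_rot: [-1.571, 0.0, 1.693]
force: [0.6, 0.8, 0.0]
grip_width: 0.0006
t 19.45 pos [ 0.6518 -0.072   0.0872] yaw 97.01 F [0.6 0.8 0. ] w 0.0006
-> x 0.0002 y -0.0028 z -0.0004 spin -0.19
```

No contact yet, although the nominal tip should be touching. I'll measure the real fingertip height from depth.

```bash
python3 - <<'E'
from h import *
im,d=cams.camera('scene');np.savez('/tmp/scene',im=im,d=d)
c=cams.get_calibration('scene');V=np.array(c['view'])
th=np.radians(7.0);ex=np.array([np.cos(th),np.sin(th),0]);ey=np.array([-ex[1],ex[0],0])
t=get_obs()['ee_pos']
for s in range(-20,50,5):
  o=[]
  for b in (-.006,.006):
    p=np.r_[t[:2]+(-.008*ex+b*ey)[:2],t[2]+s/1000];q=V@np.r_[p,1]
    u,v=int(round(c['fx']*q[0]/q[2]+c['cx'])),int(round(c['fy']*q[1]/q[2]+c['cy']))
    o+=[(u,v),im[v,u].tolist(),round(float(q[2]-d[v,u])*1000,1)]
  print(s,round(p[2],3),o)
a=im[170:270,260:380,::-1];cv2.imwrite('pics/s7.png',cv2.resize(a,None,fx=6,fy=6,interpolation=cv2.INTER_CUBIC))
E
```

```text
-20 0.067 [(323, 241), [252, 240, 0], 6.8, (318, 239), [253, 241, 0], 3.5]
-15 0.072 [(323, 239), [253, 242, 0], -7.6, (318, 237), [253, 242, 0], -7.6]
-10 0.077 [(323, 236), [253, 242, 0], -14.6, (318, 235), [253, 243, 0], -9.7]
-5 0.082 [(323, 234), [253, 241, 0], -23.6, (317, 232), [149, 154, 162], -31.3]
0 0.087 [(323, 232), [203, 183, 115], -39.7, (317, 230), [150, 154, 162], -37.3]
5 0.092 [(323, 230), [150, 154, 163], -46.5, (317, 228), [150, 153, 162], -49.5]
10 0.097 [(323, 227), [148, 154, 162], -57.9, (317, 225), [149, 154, 163], -58.4]
15 0.102 [(323, 225), [153, 155, 162], -71.4, (317, 223), [130, 133, 140], 1.2]
20 0.107 [(323, 223), [118, 118, 125], 4.6, (317, 221), [118, 119, 127], 3.2]
25 0.112 [(323, 220), [118, 118, 126], 3.8, (317, 218), [118, 118, 126], 4.0]
30 0.117 [(323, 218), [119, 119, 126], 2.9, (317, 216), [117, 118, 126], 3.8]
35 0.122 [(323, 216), [119, 118, 127], 6.1, (317, 214), [118, 118, 126], 0.2]
40 0.127 [(323, 213), [118, 120, 126], 2.3, (317, 211), [118, 118, 126], 1.1]
45 0.132 [(323, 211), [118, 119, 127], 4.2, (317, 209), [117, 117, 125], 3.0]
```

View pics/s7.png

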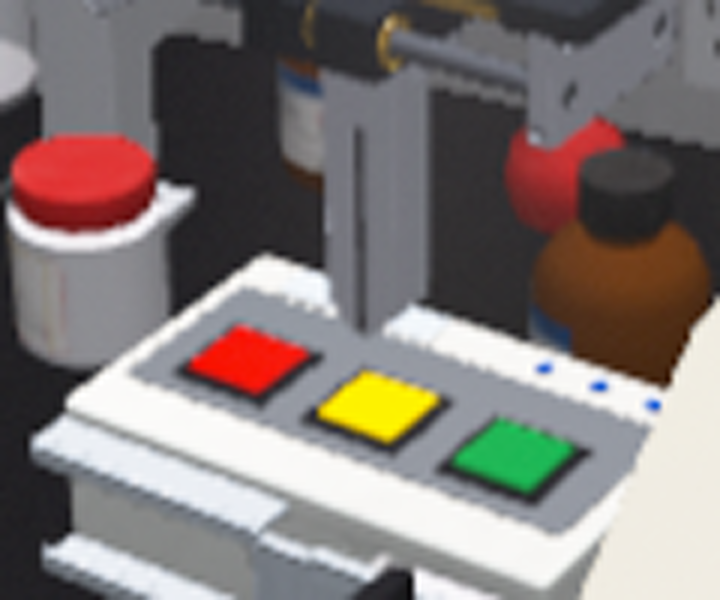

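The visible fingertip is about 16 mm above the reported TCP (bottom at z ≈ 0.103), not 19 mm below it. I'll go down in small monitored steps and trust only the force.

```bash
python3 -m handwheel '[{"fingers":-1,"x":0,"y":0.0003,"z":0,"spin":0},{"fingers":-1,"x":0,"y":0.0006,"z":0,"spin":0},{"fingers":-1,"x":0,"y":0.0009,"z":0,"spin":0},{"fingers":-1,"x":0,"y":0.0012,"z":0,"spin":0},{"fingers":-1,"x":0,"y":0.0015,"z":0,"spin":0},{"fingers":-1,"x":0,"y":0.0018,"z":0,"spin":0},{"fingers":-1,"x":0,"y":0.0021,"z":0,"spin":0},{"fingers":-1,"x":0,"y":0.0024,"z":0,"spin":0},{"fingers":-1,"x":0,"y":0.0027,"z":0,"spin":0},{"fingers":-1,"x":0,"y":0.003,"z":0,"spin":0}]' 40
```

```text
time_s: 20.5
ee_pos: [0.6518, -0.072, 0.0841]
eef_rot: [-1.571, 0.0, 1.693]
force: [-0.7, 0.0, 0.2]
grip_width: 0.0004
```

```bash
python3 - <<'E'
from h import *
# finger lower end by depth, both cameras' view of gripper vs nominal; check pads: points near finger column from scene depth
o=get_obs();print(o['ee_pos'].round(4),o['force'].round(1))
E
```

```text
[ 0.6518 -0.072   0.0841] [-0.7  0.   0.2]
```

Still no contact, although the nominal tip would now be below the top plate. So the fingers really are shorter than stated.

```bash
python3 -m handwheel '[{"fingers":-1,"x":0,"y":0.0015,"z":0,"spin":0},{"fingers":-1,"x":0,"y":0.003,"z":0,"spin":0},{"fingers":-1,"x":0,"y":0.0045,"z":0,"spin":0},{"fingers":-1,"x":0,"y":0.006,"z":0,"spin":0},{"fingers":-1,"x":0,"y":0.0075,"z":0,"spin":0},{"fingers":-1,"x":0,"y":0.009,"z":0,"spin":0},{"fingers":-1,"x":0,"y":0.0105,"z":0,"spin":0},{"fingers":-1,"x":0,"y":0.012,"z":0,"spin":0},{"fingers":-1,"x":0,"y":0.013,"z":0,"spin":0},{"fingers":-1,"x":0,"y":0.014,"z":0,"spin":0}]' 40
python3 - <<'E'
from h import *
im,d=cams.camera('scene')
c=cams.get_calibration('scene');V=np.array(c['view'])
th=np.radians(7.0);ex=np.array([np.cos(th),np.sin(th),0]);ey=np.array([-ex[1],ex[0],0])
t=get_obs()['ee_pos'];print(t,get_obs()['force'].round(1))
for b in (-.008,-.004,.004,.008):
  o=[]
  for s in range(0,30,2):
    p=np.r_[t[:2]+(-.008*ex+b*ey)[:2],t[2]+s/1000];q=V@np.r_[p,1]
    u,v=int(round(c['fx']*q[0]/q[2]+c['cx'])),int(round(c['fy']*q[1]/q[2]+c['cy']))
    o+=[(s,round(float(q[2]-d[v,u])*1000))]
  print(b,o)
E
```

```text
time_s: 21.5
ee_pos: [0.6518, -0.072, 0.0701]
eef_rot: [-1.571, 0.0, 1.693]
force: [-0.3, -0.3, 0.3]
grip_width: 0.0007
[ 0.65174939 -0.07198826  0.06992319] [-0.8  0.6 -0.1]
-0.008 [(0, -2), (2, -4), (4, -8), (6, -14), (8, -21), (10, -22), (12, -25), (14, -25), (16, -33), (18, 4), (20, 0), (22, 4), (24, 6), (26, 3), (28, 3)]
-0.004 [(0, -3), (2, -4), (4, -7), (6, -12), (8, -13), (10, -19), (12, -23), (14, 6), (16, 4), (18, 1), (20, 4), (22, 7), (24, 5), (26, 2), (28, 4)]
0.004 [(0, 948), (2, -5), (4, -12), (6, -15), (8, -16), (10, -18), (12, -27), (14, 2), (16, 2), (18, 1), (20, 3), (22, 5), (24, 4), (26, 3), (28, 4)]
0.008 [(0, -1), (2, -2), (4, -9), (6, -12), (8, -23), (10, -27), (12, -32), (14, 3), (16, 4), (18, 5), (20, 2), (22, 0), (24, 2), (26, 1), (28, 4)]
```

The fingertip is about 13–15 mm above the TCP, so I expect contact at TCP z ≈ 0.057.

```bash
python3 -m handwheel '[{"fingers":-1,"x":0,"y":0.0015,"z":0,"spin":0},{"fingers":-1,"x":0,"y":0.003,"z":0,"spin":0},{"fingers":-1,"x":0,"y":0.0045,"z":0,"spin":0},{"fingers":-1,"x":0,"y":0.0055,"z":0,"spin":0},{"fingers":-1,"x":0,"y":0.0065,"z":0,"spin":0},{"fingers":-1,"x":0,"y":0.007,"z":0,"spin":0},{"fingers":-1,"x":0,"y":0.0075,"z":0,"spin":0},{"fingers":-1,"x":0,"y":0.008,"z":0,"spin":0},{"fingers":-1,"x":0,"y":0.0085,"z":0,"spin":0},{"fingers":-1,"x":0,"y":0.0085,"z":0,"spin":0}]' 40
```

```text
time_s: 22.55
ee_pos: [0.6518, -0.072, 0.0616]
eef_rot: [-1.571, -0.0, 1.693]
force: [-0.1, 0.3, 0.1]
grip_width: 0.0001
```

```bash
python3 -m handwheel '[{"fingers":-1,"x":0,"y":0.0003,"z":0,"spin":0},{"fingers":-1,"x":0,"y":0.0006,"z":0,"spin":0},{"fingers":-1,"x":0,"y":0.0009,"z":0,"spin":0},{"fingers":-1,"x":0,"y":0.0012,"z":0,"spin":0},{"fingers":-1,"x":0,"y":0.0015,"z":0,"spin":0},{"fingers":-1,"x":0,"y":0.0018,"z":0,"spin":0},{"fingers":-1,"x":0,"y":0.0021,"z":0,"spin":0},{"fingers":-1,"x":0,"y":0.0024,"z":0,"spin":0},{"fingers":-1,"x":0,"y":0.0025,"z":0,"spin":0},{"fingers":-1,"x":0,"y":0.0025,"z":0,"spin":0}]' 40
```

```text
time_s: 23.55
ee_pos: [0.6518, -0.072, 0.0591]
eef_rot: [-1.571, 0.0, 1.693]
force: [0.1, 0.4, 1.3]
grip_width: 0.0002
```

```bash
python3 -m handwheel '[{"fingers":-1,"x":0,"y":0.0003,"z":0,"spin":0},{"fingers":-1,"x":0,"y":0.0006,"z":0,"spin":0},{"fingers":-1,"x":0,"y":0.0009,"z":0,"spin":0},{"fingers":-1,"x":0,"y":0.0012,"z":0,"spin":0},{"fingers":-1,"x":0,"y":0.0015,"z":0,"spin":0},{"fingers":-1,"x":0,"y":0.0018,"z":0,"spin":0},{"fingers":-1,"x":0,"y":0.002,"z":0,"spin":0},{"fingers":-1,"x":0,"y":0.002,"z":0,"spin":0},{"fingers":-1,"x":0,"y":0.002,"z":0,"spin":0},{"fingers":-1,"x":0,"y":0.002,"z":0,"spin":0}]' 40
```

```text
time_s: 24.55
ee_pos: [0.6518, -0.072, 0.0572]
eef_rot: [-1.571, 0.0, 1.693]
force: [-1.6, 0.4, 2.4]
grip_width: 0.0008
```

```bash
python3 -m handwheel '[{"fingers":-1,"x":0,"y":0.0002,"z":0,"spin":0},{"fingers":-1,"x":0,"y":0.0004,"z":0,"spin":0},{"fingers":-1,"x":0,"y":0.0006,"z":0,"spin":0},{"fingers":-1,"x":0,"y":0.0008,"z":0,"spin":0},{"fingers":-1,"x":0,"y":0.001,"z":0,"spin":0},{"fingers":-1,"x":0,"y":0.001,"z":0,"spin":0},{"fingers":-1,"x":0,"y":0.001,"z":0,"spin":0},{"fingers":-1,"x":0,"y":0.001,"z":0,"spin":0},{"fingers":-1,"x":0,"y":0.001,"z":0,"spin":0},{"fingers":-1,"x":0,"y":0.001,"z":0,"spin":0}]' 40
```

```text
time_s: 25.55
ee_pos: [0.6519, -0.072, 0.0564]
eef_rot: [-1.571, 0.0, 1.693]
force: [-2.8, 0.7, 6.2]
grip_width: 0.0005
```

```bash
python3 -m handwheel '[{"fingers":-1,"x":0,"y":0.0003,"z":0,"spin":0},{"fingers":-1,"x":0,"y":0.0006,"z":0,"spin":0},{"fingers":-1,"x":0,"y":0.0009,"z":0,"spin":0},{"fingers":-1,"x":0,"y":0.001,"z":0,"spin":0},{"fingers":-1,"x":0,"y":0.001,"z":0,"spin":0},{"fingers":-1,"x":0,"y":0.001,"z":0,"spin":0},{"fingers":-1,"x":0,"y":0.001,"z":0,"spin":0},{"fingers":-1,"x":0,"y":0.001,"z":0,"spin":0},{"fingers":-1,"x":0,"y":0.001,"z":0,"spin":0},{"fingers":-1,"x":0,"y":0.001,"z":0,"spin":0}]' 40
```

```text
time_s: 26.55
ee_pos: [0.6519, -0.072, 0.0559]
eef_rot: [-1.571, 0.0, 1.693]
force: [-5.3, 0.6, 10.3]
grip_width: 0.0006
```

The yellow key is at its stop at about 10 N. I'll lift off and move across to the green key.

```bash
python3 -m handwheel '[{"fingers":-1,"x":0,"y":-0.01,"z":0,"spin":0},{"fingers":-1,"x":0,"y":-0.018,"z":0,"spin":0},{"fingers":-1,"x":-0.017,"y":-0.018,"z":0,"spin":0},{"fingers":-1,"x":-0.034,"y":-0.018,"z":-0.001,"spin":0},{"fingers":-1,"x":-0.05,"y":-0.018,"z":-0.001,"spin":0},{"fingers":-1,"x":-0.05,"y":-0.018,"z":-0.001,"spin":0},{"fingers":-1,"x":-0.05,"y":-0.014,"z":-0.001,"spin":0},{"fingers":-1,"x":-0.05,"y":-0.01,"z":-0.001,"spin":0},{"fingers":-1,"x":-0.05,"y":-0.007,"z":-0.001,"spin":0},{"fingers":-1,"x":-0.05,"y":-0.006,"z":-0.001,"spin":0}]' 40
```

```text
time_s: 27.55
ee_pos: [0.6587, -0.1209, 0.0605]
eef_rot: [-1.57, -0.0, 1.694]
force: [0.8, 0.6, 0.1]
grip_width: 0.0006
```

```bash
python3 -m handwheel '[{"fingers":-1,"x":0,"y":0.001,"z":0,"spin":0},{"fingers":-1,"x":0,"y":0.0018,"z":0,"spin":0},{"fingers":-1,"x":0,"y":0.0024,"z":0,"spin":0},{"fingers":-1,"x":0,"y":0.0028,"z":0,"spin":0},{"fingers":-1,"x":0,"y":0.0032,"z":0,"spin":0},{"fingers":-1,"x":0,"y":0.0036,"z":0,"spin":0},{"fingers":-1,"x":0,"y":0.004,"z":0,"spin":0},{"fingers":-1,"x":0,"y":0.004,"z":0,"spin":0},{"fingers":-1,"x":0,"y":0.004,"z":0,"spin":0},{"fingers":-1,"x":0,"y":0.004,"z":0,"spin":0}]' 40
```

```text
time_s: 28.55
ee_pos: [0.6589, -0.1215, 0.0573]
eef_rot: [-1.571, 0.0, 1.693]
force: [-0.9, 0.8, 1.6]
grip_width: 0.0005
```

```bash
python3 -m handwheel '[{"fingers":-1,"x":0,"y":0.0003,"z":0,"spin":0},{"fingers":-1,"x":0,"y":0.0006,"z":0,"spin":0},{"fingers":-1,"x":0,"y":0.0009,"z":0,"spin":0},{"fingers":-1,"x":0,"y":0.0012,"z":0,"spin":0},{"fingers":-1,"x":0,"y":0.0015,"z":0,"spin":0},{"fingers":-1,"x":0,"y":0.0017,"z":0,"spin":0},{"fingers":-1,"x":0,"y":0.0019,"z":0,"spin":0},{"fingers":-1,"x":0,"y":0.0019,"z":0,"spin":0},{"fingers":-1,"x":0,"y":0.0019,"z":0,"spin":0},{"fingers":-1,"x":0,"y":0.0019,"z":0,"spin":0}]' 40
```

```text
time_s: 29.55
ee_pos: [0.659, -0.1215, 0.056]
eef_rot: [-1.571, 0.0, 1.693]
force: [-3.8, 0.3, 8.7]
grip_width: 0.0003
```

The green key gives 8.7 N, so it is at its stop. I'll release it, lift clear and do the last check.

```bash
python3 -m handwheel '[{"fingers":-1,"x":0,"y":-0.01,"z":0,"spin":0},{"fingers":-1,"x":0,"y":-0.03,"z":0,"spin":0},{"fingers":-1,"x":0,"y":-0.06,"z":0,"spin":0},{"fingers":-1,"x":0,"y":-0.09,"z":0,"spin":0},{"fingers":-1,"x":0.03,"y":-0.11,"z":0.03,"spin":0},{"fingers":-1,"x":0.06,"y":-0.12,"z":0.06,"spin":0},{"fingers":-1,"x":0.06,"y":-0.12,"z":0.06,"spin":0},{"fingers":-1,"x":0.06,"y":-0.12,"z":0.06,"spin":0},{"fingers":-1,"x":0.06,"y":-0.12,"z":0.06,"spin":0},{"fingers":-1,"x":0.06,"y":-0.12,"z":0.06,"spin":0}]' 40
python3 - <<'E'
from h import *
im,d=snap('scene','s8.png',(210,170,390,305),4.4)
ce=np.array([.6607,-.0707,0]);th=np.radians(7.2);ex=np.array([np.cos(th),np.sin(th),0]);ey=np.array([-ex[1],ex[0],0])
for x,y in [(450,440),(480,420),(540,450),(572,470)]:
    u,v=int(230+x/5),int(190+y/5);p=P('scene',u,v,d=d[v,u]);q=p-ce
    print((x,y),im[v,u],'local',np.round([q@ex,q@ey,p[2]],3))
E
```

```text
time_s: 30.55
ee_pos: [0.5924, -0.0698, 0.1746]
eef_rot: [-1.57, -0.0, 1.693]
force: [0.0, 0.4, -0.6]
grip_width: 0.0005
(450, 440) [23 24 25] local [-0.097 -0.055  0.053]
(480, 420) [23 23 26] local [-0.078 -0.054  0.049]
(540, 450) [85 52 22] local [-0.067 -0.072  0.037]
(572, 470) [113 120 127] local [-0.068 -0.085  0.034]
```

View pics/s8.png

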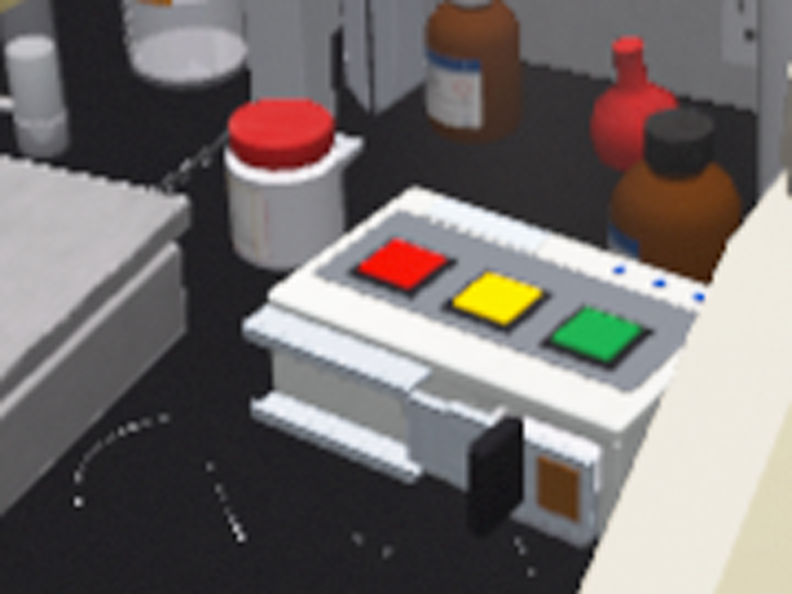

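The door is shut, the keys are released, and the jar and bottle haven't moved. I'm handing in.

```bash
python3 -c "
from h import *
print(workorder.hand_in())"
```

```text
the job is handed in; nothing more can be done
None
```

The job is done and handed in at about 30.6 s. The cuvette box is home in the bay, the door is shut, and the yellow key then the green key were pressed and released.

**Box:** I pushed it in until the stop was felt at about 16 N. By depth its front face stood about 5 mm proud of the front plane, against 4 mm when fully home.

**Door:** I slid it until the force rose to 12 N. The fin ended centred on the bay, and it read the same at the last look.

**Keys:** Yellow was pressed to about 10 N and green to about 9 N, both at their stops and well under 30 N. The red key was never touched.

**Last check:** The final picture shows the door shut and the jar and bottle where they were. The gripper was clear, with no force on it. The beaker was not in that picture; the arm never came near it.

**Disagreement:** The fingertips did not match the stated geometry. They are given as 19 mm ahead of the TCP, but depth and contact put them about 14 mm behind it. The box was therefore probably gripped and pushed near its top edge, and I found the keys by force rather than by calculated height.

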